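Weigh a paint tin on the spring balance

TASK

Weigh the green paint tin: hang it by its wire bail on the hook of the spring balance, handing its weight over to the sprung hook gradually and letting go only when the hook carries it all, so that the hook never jumps or bounces (never faster than 7 cm a second up or down). When the hook has come fully to rest, gently press the red button on the balance's base to record the weight and leave the tin hanging still. Do not push the hook down hard or knock the tin against the balance, and leave the other two tins and the water jar where they stand.

Things in the scene. Friction and masses are not known exactly. Their poses are not given: they have to be found in the camera images.
- tin_green: closed paint tin, olive-green body and lid, 64 mm in diameter, 65 mm high to the lid, 0.26 to 0.94 kg (differs every time). Origin: centre of the underside, z up. A stiff bail of 6 mm wire stands on the lid in the tin's y-z plane (one passes through it along x): legs at y = +-22 mm up to 98 mm above the origin, then slanting to a peak (wire centre) at 128 mm, which carries a wooden grip
- green_grip (a point): centre of the green tin's wooden grip, an upright block 24 x 24 x 42 mm on top of the bail, from 131 to 173 mm above the tin's underside (this point 152 mm above it); same axes as the tin
- tin_rust: paint tin with a rust-red body and lid, otherwise the same as the green one; a bystander, 0.26 to 0.94 kg
- tin_blue: paint tin with a dark blue body and lid, otherwise the same as the green one; a bystander, 0.26 to 0.94 kg
- water_jar: glass jar with steel lid, 72 mm in diameter, 110 mm high; origin at the centre of its underside; a bystander
- stand: bench spring balance, fixed. Origin on the table straight below the hook's seat; x points from the seat to the column, y to the button's side. Grey base plate 12 mm thick, x -65 to 135, y -60 to 180 mm; aluminium column 48 mm wide, front face at x = 90 mm, top 284 mm above the table. The hook reaches out of the column towards -x and slides up and down in it
- hook_seat (a point): middle of the hook's seat (centre of the 8 mm bar), stand's axes; 245 mm above the table unloaded, moves with the hook. From the column the bar runs 14 mm above the seat to x = 30 mm, drops to the level seat (x 12 to -8 mm) and ends in an upturned tip at x = -22 mm, centre 18 mm above the seat. With a tin hung, the bail's peak (wire centre) is about 12 mm above this point
- hook (a joint): how far the sprung hook has dipped, m: 0 unloaded, up to 0.112; straight spring of 110 N/m (10 mm for every 1.1 N), lightly damped, so it oscillates at about 1.5 to 2 Hz and takes a few seconds to come to rest after a disturbance
- record_top (a point): centre of the top face of the red record button (32 mm in diameter) on the stand's base; pressed straight down
- record (a joint): how far the button is pressed, m: 0 up, 0.006 fully down (5 N); springs back. It counts as pressed from 0.004

How it is judged:
On the way, in this order (a step that is already met when the one before it is completed fails the run):
1. the green tin hangs from the hook alone, let go, and the hook has come to rest (value of joint hook above 0.015 m and contact force between tin_green and stand above 1.5 N and horizontal distance between tin_green and hook_seat below 0.03 m and z of tin_green in the frame of hook_seat between -0.135 and -0.1 m and angle between tin_green's own z axis and vertical below 0.25 rad and contact force between each of the arm, the fingers and tin_green below 0.1 N and velocity of joint hook between -0.008 and 0.008 m/s and linear speed of tin_green below 0.05 m/s and value of joint record below 0.002 m), for 0.4 s.
2. with the tin hanging and the hook at rest, the red button is pressed (4 mm or more) (value of joint hook above 0.015 m and contact force between tin_green and stand above 1.5 N and horizontal distance between tin_green and hook_seat below 0.03 m and z of tin_green in the frame of hook_seat between -0.135 and -0.1 m and angle between tin_green's own z axis and vertical below 0.25 rad and contact force between each of the arm, the fingers and tin_green below 0.1 N and velocity of joint hook between -0.008 and 0.008 m/s and linear speed of tin_green below 0.05 m/s and value of joint record above 0.004 m), for 0.05 s.
At the end, for the whole second after the job is handed in: the green tin hangs upright (within 0.25 rad) from the hook's seat (its axis within 30 mm of the seat, its underside 100 to 135 mm below it), the hook dipped by more than 15 mm and at rest (under 8 mm/s), the tin slower than 50 mm/s, nothing holding it, and the button is up again (all of step 1); the robot touches nothing.
It fails at once if the hook jumps: it moves faster than 70 mm/s up or down (velocity of joint hook above 0.07 m/s or velocity of joint hook below -0.07 m/s).
It fails at once if the hook is pushed down hard: more than 100 mm (the heaviest tin dips it by 84 mm), or the tin is knocked against the balance with more than 35 N (value of joint hook above 0.1 m or contact force between tin_green and stand above 35 N).
It fails at once if the button is pressed while the hook is empty or still moving (over 15 mm/s) (value of joint record above 0.004 m and (value of joint hook below 0.015 m or velocity of joint hook above 0.015 m/s or velocity of joint hook below -0.015 m/s)).
It fails at once if the button is struck with more than 30 N (contact force between the fingers and stand above 30 N).
It fails at once if another tin or the water jar is moved by more than 20 mm (distance of any of tin_rust, tin_blue, water_jar from where it was at the start of the episode above 0.02 m).
It also fails if it takes over 72 s, if anything falls off the work surface, if the arm or the gripper's body presses on something with over 40 N, if the wrist force passes 120 N, or if a joint passes its speed limit or range.

ROBOT

A 6-joint arm with a two-finger parallel gripper is mounted at the origin on the work surface. World frame = base frame: x ahead of the robot, y to its left, z up, the work surface at z = 0. Lengths are in m, angles in rad, forces in N, time in s.
With the tool pointing down it reaches from about 0.3 to 0.875 m from the base axis. Payload 4.2 kg.
Tool frame: the origin (TCP) lies at the very end of the fingers, on their centre line; the grasp point (between the pads) lies 19 mm behind it (bot.grip_depth is the distance from the TCP to the grasp point, in m); z points along the fingers, y is the direction in which the jaws open and shut (so a half turn about z gives the same grasp; the last joint's range is limited). The gripper opens to 85 mm and grips with 20 to 120 N. Pads are 22 mm wide; open, the fingers measure 114 mm over their backs; the gripper's body (76 mm by 85 mm) begins 54 mm behind the grasp point. The pads swing forward as they close: fully open they stand 13 mm farther back than shut.
Start: joints at [1.28, 0.32, 1.565, -0, 1.257, -0.02], TCP at [0.154, 0.554, 0.231] pointing down, gripper open.
Joint ranges: [-3.11, 3.11], [-0.84, 2.01], [0.21, 2.61], [-1.34, 4.49], [0.05, 2.63], [-2.56, 2.56]. Speed limits (rad/s): [2.57, 2.57, 3.14, 3.14, 3.14, 3.14].

INTERFACE

Orientations are given as a unit quaternion [w, x, y, z].
In Python, from rig import bot gives the robot as it stands.
- The arm moves only by the shell command python3 -m crank 'ROWS' [OPENING]. ROWS is a JSON object of lists of equal length, an entry for each row: "xyz": the shift along the tool's x, y, z in cm, a list of three; "spin": the turn about the tool's z in degrees. In form: {"xyz": [[tx, ty, tz], ...], "spin": [spin, ...]}. A call has 1 to 12 rows; each row shifts and turns the commanded pose from where the row before left it, along the tool's axes as they then stand; what a row does not reach is not made up. A row lasts 1/10 s, in which the tool goes at most 50 mm and 8.59 degrees, less where a joint would pass 70% of its speed; a pose out of reach is approached as far as the arm can. A call is refused whole if a number of a shift passes 5 or a number of a turn 8.59, either way. A call with a gripper value outside its range is refused whole. OPENING is the finger opening in cm, from 0 to 8.54, set as the call begins (- or left out, the last holds). The fingers move at their own pace and stop on an object; the grip force is fixed at half the most. Time passes only in rows, so rows that do not move let the fingers close. It gives the time, the measured TCP pose, the force and the opening at its end, in the units of the state.
- bot.state(): the state, without advancing time (a new reading comes with each control period).
- bot.read_camera(name): name is "scene" or "top" or "wrist"; returns a dict with "img" (400x640x3 uint8, red, green, blue), "mtx" (3x3 intrinsics, pixels), "view" (4x4, takes a point from world to camera coordinates); the wrist camera has in their place "T_tool_cam" (4x4, takes a point from camera to tool coordinates, whose origin is the TCP and whose axes are the flange's). Camera axes: x right, y down, z forward; pixel columns grow to the right and rows downward; lengths in m; the calibration is good to about 2 mm. A picture is of the moment at which its call begins: read the wrist's pose just before it. There is no depth.
- bot.sign_off(): hands the job in, once; it reports no verdict.
The state is a dict: "time": time; "joint_pos": joint angles; "qd": joint speeds; "joint_torque": joint torques, N m; "tool_pos": TCP position; "tool_rot": TCP orientation; "wrist_force": force on the tool from outside, world axes, zero at the start; "ft_torque": the same for the moment, N m; "finger_gap": finger opening in m.
Only numpy, scipy, OpenCV 4.12 (cv2) and the standard library are available. Lean on these libraries where they do the work, as an engineer would, in place of code of your own. Each camera call takes 0.05 s, during which the arm holds its last target.

## Working session

There is one attempt and no reset: what is moved stays moved. The work goes in short steps, Python scripts to look and compute and a shell command to move; the robot and the scene stay as the last step left them, time stands still between calls to the robot, and variables do not carry over. Pictures are saved under pics/ and viewed, and the job is handed in when it is done.

```bash
ls; mkdir -p pics; python3 - <<'E'
from rig import bot
import cv2
s=bot.state();print(s)
for n in("scene","top"):
    c=bot.read_camera(n);cv2.imwrite(f"pics/{n}0.png",c["img"][:,:,::-1]);print(n,c["mtx"],c["view"])
c=bot.read_camera("wrist");cv2.imwrite(f"pics/wrist0.png",c["img"][:,:,::-1]);print(c["mtx"],c["T_tool_cam"])
E
```

```text
pics
{'time': 0.0, 'joint_pos': array([ 1.27998538e+00,  3.20275014e-01,  1.56567944e+00,  4.00879863e-05,
        1.25741552e+00, -2.00345660e-02]), 'qd': array([ 1.25231144e-03, -1.68820424e-04,  3.43459179e-04, -2.34310474e-04,
       -8.79106552e-05,  9.12837055e-05]), 'joint_torque': array([ 1.01450496e-03, -4.15531075e+01, -2.34162211e+01,  8.64611457e-05,
        8.27308424e-03, -2.92362188e-05]), 'tool_pos': array([0.15366843, 0.55358252, 0.23049181]), 'tool_rot': array([-1.56395379e-04,  1.34981047e-01,  9.90847782e-01, -8.74999195e-04]), 'wrist_force': array([-0.52352086,  0.0431275 ,  0.51334928]), 'ft_torque': array([0.01220299, 0.00090054, 0.01648414]), 'finger_gap': 0.08545719041861717}
scene [[429.12438952   0.         322.61899553]
 [  0.         429.12438952 201.90446776]
 [  0.           0.           1.        ]] [[ 0.73779376  0.67494129  0.01070674 -0.42673557]
 [ 0.50579313 -0.54225105 -0.67092258 -0.21613657]
 [-0.44702761  0.50041788 -0.74145011  1.5507822 ]
 [ 0.          0.          0.          1.        ]]
top [[480.7885216    0.         318.82730866]
 [  0.         480.7885216  196.98274955]
 [  0.           0.           1.        ]] [[-0.01231125 -0.99981914 -0.01449526  0.01909418]
 [-0.9821929   0.01480953 -0.18729065  0.59982497]
 [ 0.18747144  0.01193135 -0.98219759  1.14997999]
 [ 0.          0.          0.          1.        ]]
[[279.15861699   0.         319.35110995]
 [  0.         279.15861699 196.98153055]
 [  0.           0.           1.        ]] [[ 4.16132368e-04 -9.45170596e-01 -3.26576745e-01  8.49512764e-02]
 [ 9.99999896e-01  4.53644560e-04 -3.87020042e-05  2.42635054e-05]
 [ 1.84729760e-04 -3.26576695e-01  9.45170687e-01 -1.43488605e-01]
 [ 0.00000000e+00  0.00000000e+00  0.00000000e+00  1.00000000e+00]]
```

View pics/scene0.png

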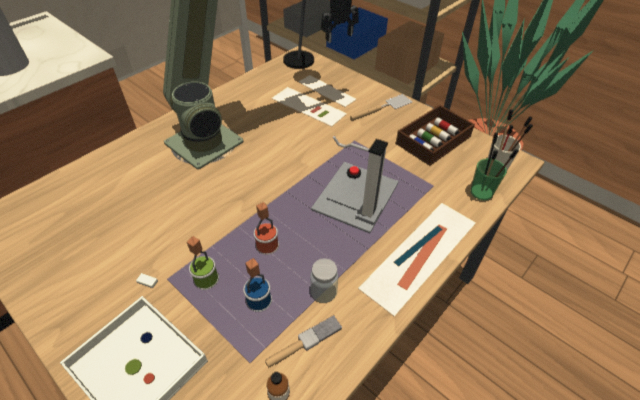

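View pics/top0.png

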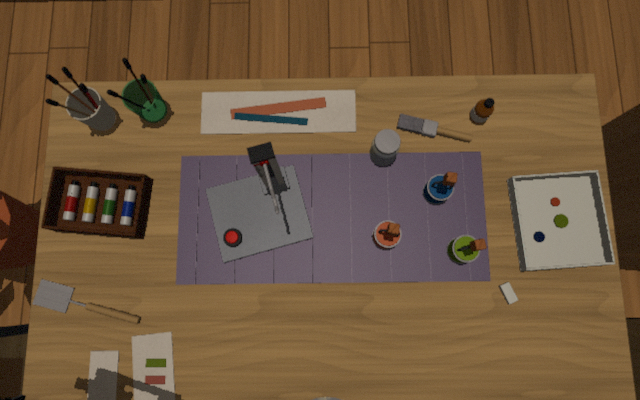

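View pics/wrist0.png

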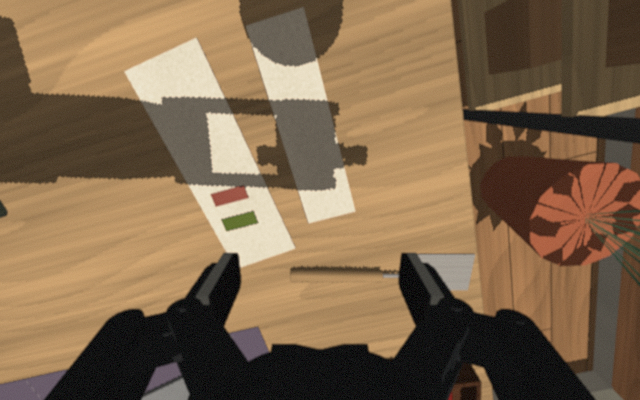

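The top view shows the balance at about (260,215) with the red button at (232,238). The green tin is at (465,249), rust at (387,235), blue at (440,187) and the jar at (386,147). Next I'll zoom in on the tins and the stand.

```bash
python3 - <<'E'
import cv2
t=cv2.imread("pics/top0.png");s=cv2.imread("pics/scene0.png")
cv2.imwrite("pics/z1.png",cv2.resize(t[130:270,190:330],None,fx=4,fy=4,interpolation=2))
cv2.imwrite("pics/z2.png",cv2.resize(t[150:280,360:500],None,fx=4,fy=4,interpolation=2))
cv2.imwrite("pics/z3.png",cv2.resize(s[130:240,300:410],None,fx=5,fy=5,interpolation=2))
cv2.imwrite("pics/z4.png",cv2.resize(s[195:315,170:350],None,fx=4,fy=4,interpolation=2))
E
```

```text
(no output)
```

View pics/z1.png

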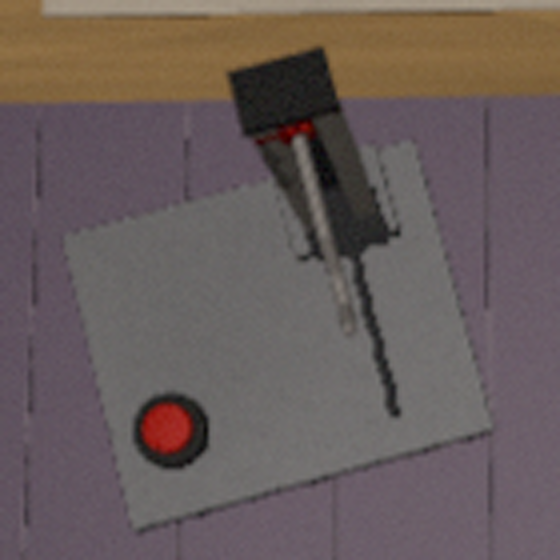

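View pics/z2.png

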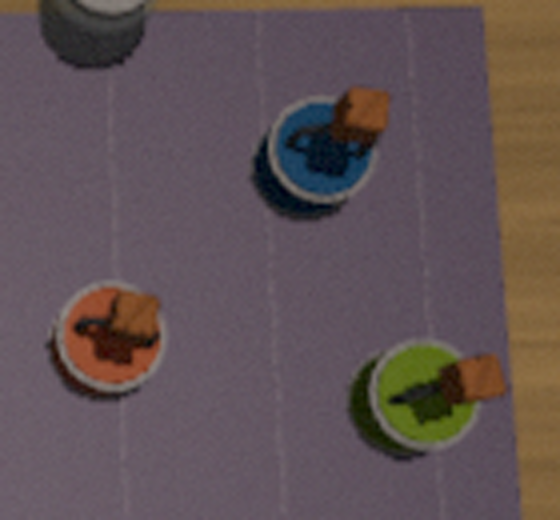

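View pics/z3.png

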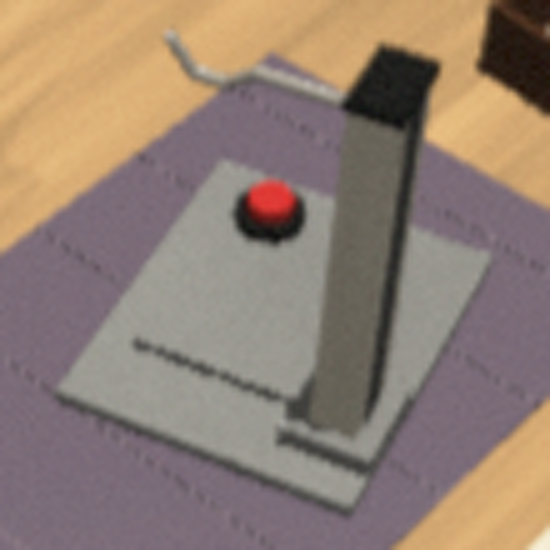

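View pics/z4.png

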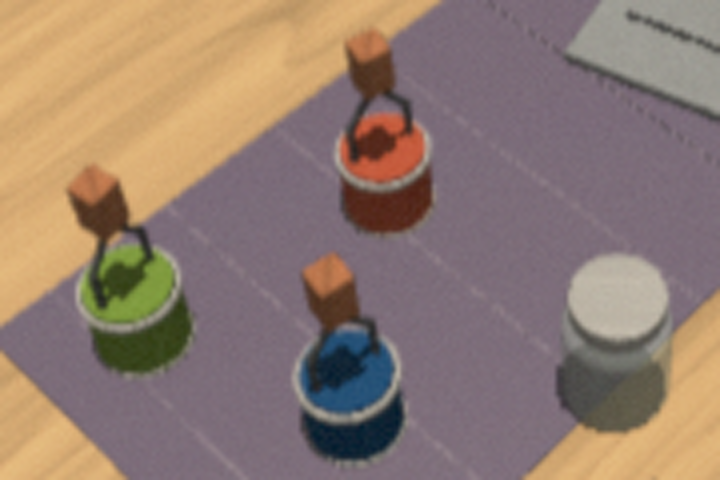

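```bash
cat > h.py <<'E'
import numpy as np,cv2,json
from rig import bot
def cam(n):
    c=bot.read_camera(n);return c["img"],c["mtx"],c["view"]
def ray(px,K,V):
    R,t=V[:3,:3],V[:3,3];o=-R.T@t;d=R.T@np.linalg.inv(K)@np.array([px[0],px[1],1.]);return o,d/np.linalg.norm(d)
def onz(px,K,V,z):
    o,d=ray(px,K,V);return o+d*(z-o[2])/d[2]
def tri(rs):
    A=np.zeros((3,3));b=np.zeros(3)
    for o,d in rs:
        P=np.eye(3)-np.outer(d,d);A+=P;b+=P@o
    x=np.linalg.solve(A,b);return x,[np.linalg.norm((np.eye(3)-np.outer(d,d))@(x-o)) for o,d in rs]
def pix(p,K,V):
    q=K@(V[:3,:3]@np.asarray(p)+V[:3,3]);return q[:2]/q[2]
def blobs(img,lo,hi,amin=15):
    m=cv2.inRange(cv2.cvtColor(img,cv2.COLOR_RGB2HSV),lo,hi)
    n,l,s,c=cv2.connectedComponentsWithStats(m)
    return [(c[i],s[i],(l==i).astype(np.uint8)) for i in range(1,n) if s[i][4]>=amin]
E
python3 - <<'E'
from h import *
T=cam("top");S=cam("scene")
np.set_printoptions(precision=4,suppress=True)
P=lambda x,y:(x/4+190-.4,y/4+130-.4)
c={k:onz(P(*v),T[1],T[2],.012) for k,v in dict(fr=(490,430),fl=(135,528),br=(412,143),bl=(68,235)).items()}
print(c)
for a,b in(("fr","fl"),("fr","br"),("br","bl"),("fl","bl")):
    d=c[b]-c[a];print(a,b,np.linalg.norm(d),np.degrees(np.arctan2(d[1],d[0])))
print("tip",tri([ray(P(349,328),T[1],T[2]),ray((334,137),S[1],S[2])]))
for n,C in(("top",T),("scene",S)):
    print(n,"green lid");[print(b[0],b[1]) for b in blobs(C[0],(35,120,90),(50,255,255))]
    print("grip");[print(b[0],b[1]) for b in blobs(C[0],(5,130,60),(14,220,255))]
    print("red");[print(b[0],b[1]) for b in blobs(C[0],(0,190,120),(4,255,255))]
E
```

```text
{'fr': array([0.5041, 0.03  , 0.012 ]), 'fl': array([0.4447, 0.2567, 0.012 ]), 'br': array([0.6946, 0.0796, 0.012 ]), 'bl': array([0.6361, 0.3055, 0.012 ])}
fr fl 0.23436411730181847 104.68218071639126
fr br 0.1968954636403345 14.607103403339059
br bl 0.23335368874782506 104.53642207786068
fl bl 0.19749301655498575 14.313968027302451
tip (array([0.5306, 0.0948, 0.2641]), [np.float64(0.0006706831674579172), np.float64(0.000670683167457991)])
top green lid
[463.8958 248.0125] [455 237  23  23 240]
grip
[127.2459   7.8525] [120   0  14  17  61]
[172.9167   4.9583] [170   0   8  10  24]
[181.7647   3.3529] [179   0   6   8  17]
[195.1493   7.2388] [188   0  16  17  67]
[232.6923   2.9231] [228   0  12   7  26]
[245.375    3.2812] [240   0  12  10  32]
[395.375    4.9167] [390   1  13   9  24]
[420.44   8.4 ] [418   1   6  14  25]
[443.1765   3.2353] [440   0   7   9  17]
[511.4912  10.8509] [503   0  17  25 114]
[560.4706   2.9412] [558   0   6   8  17]
[606.3333   1.2667] [603   0   9   4  15]
[3.0952 4.1429] [ 0  2  9  7 21]
[106.2286  13.0429] [101   2  15  25  70]
[187.5333   5.0667]
[... 6970 characters left out ...]
28   6   7  19]
[501.3182 131.9545] [498 129   7   6  22]
[537.0857 311.8797] [  375   176   265   224 19999]
[262.0294 209.8897] [256 202  12  17 136]
[502.4    224.4333] [499 218   8  14  30]
[265.5    231.7953] [255 224  21  17 254]
[419.7538 260.4204] [399 226  47  63 597]
[194.1326 244.8674] [187 236  15  19 181]
[266.6077 246.3923] [256 239  21  14 181]
[252.4118 267.3007] [246 259  13  18 153]
[  2.0923 309.2308] [  0 301   7  16  65]
[ 22.1374 370.741 ] [   0  324   60   76 1579]
[582.5238 374.1429] [579 371   7   7  21]
[148.6712 377.9178] [144 374  10   9  73]
[277.6182 386.0909] [267 374  21  22 275]
red
[444.125  123.1875] [442 121   7   5  16]
[353.7 169.9] [350 167   9   6  40]
```

```bash
python3 - <<'E'
from h import *
np.set_printoptions(precision=4,suppress=True)
T=cam("top");S=cam("scene")
c=np.mean([onz((x/4+189.6,y/4+129.6),T[1],T[2],.012) for x,y in((490,430),(135,528),(412,143),(68,235))],0)
a=np.radians(14.53);R=np.array([[np.cos(a),-np.sin(a)],[np.sin(a),np.cos(a)]])
seat=c[:2]-R@[.035,.060];print("seat",seat,"tip pred",seat+R@[-.022,0])
print("button",tri([ray((231.2,236.5),T[1],T[2]),ray((353.7,169.9),S[1],S[2])]))
b=tri([ray((231.2,236.5),T[1],T[2]),ray((353.7,169.9),S[1],S[2])])[0];print("btn in stand",R.T@(b[:2]-seat))
L=lambda x,y:(x/4+359.6,y/4+149.6)
for n,lid,g in(("green",(425,395),(482,377)),("rust",(111,338),(139,310)),("blue",(322,150),(365,112))):
    print(n,onz(L(*lid),T[1],T[2],.065),"grip",onz(L(*g),T[1],T[2],.173))
# grip faces in z2: bail legs of green ends ->yaw
print("green bail left foot", onz(L(393,402),T[1],T[2],.075))
# predict grip top corners blob scene top face centre
print("grip tri",tri([ray(L(482,375),T[1],T[2]),ray((97/4+169.6,185/4+194.6),S[1],S[2])]))
# lid centre scene
print("lid tri",tri([ray(L(425,395),T[1],T[2]),ray((129/4+169.6,286/4+194.6),S[1],S[2])]))
# feet of bail on lid in scene
for p in((100,302),(148,257)): print("foot",onz((p[0]/4+169.6,p[1]/4+194.6),S[1],S[2],.068))
print("jar",onz((386,143),T[1],T[2],.11))
E
```

```text
seat [0.5511 0.1011] tip pred [0.5298 0.0956]
button (array([0.5057, 0.2336, 0.0286]), [np.float64(0.0015021960937098085), np.float64(0.0015021960937097586)])
btn in stand [-0.0107  0.1397]
green [ 0.4659 -0.3452  0.065 ] grip [ 0.4669 -0.3459  0.173 ]
rust [ 0.5033 -0.1561  0.065 ] grip [ 0.5069 -0.1583  0.173 ]
blue [ 0.619  -0.2919  0.065 ] grip [ 0.6182 -0.2911  0.173 ]
green bail left foot [ 0.4612 -0.3228  0.075 ]
grip tri (array([ 0.4686, -0.3465,  0.1702]), [np.float64(0.00047603414789987504), np.float64(0.00047603414789983075)])
lid tri (array([ 0.4663, -0.3471,  0.0591]), [np.float64(0.0001845003117113112), np.float64(0.0001845003117113335)])
foot [ 0.4685 -0.3698  0.068 ]
foot [ 0.4629 -0.3274  0.068 ]
jar [ 0.7217 -0.1556  0.11  ]
```

The measurements agree with each other:
- **Green tin:** (0.467, -0.346), bail at about 97.5°.
- **Seat:** (0.551, 0.101), stand yaw 14.5°.
- **Hook tip:** triangulated at z = 0.264; it should be 0.263.

I'll go towards the tin now, turning the tool's x heading to 187.5°.

```bash
python3 -m crank '{"xyz":[[0,0,-1],[0,0,-1],[0,0,-1],[-1.4,-4,0],[-1.4,-4,0],[-1.4,-4,0],[-1.4,-4,0],[-1.4,-4,0],[-1.4,-4,0],[-1.4,-4,0],[-1.4,-4,0],[-1.4,-4,0]],"spin":[-8,-8,-7,0,0,0,0,0,0,0,0,0]}'
cat >> h.py <<'E'
def toolR(q):
    from scipy.spatial.transform import Rotation as Ro
    return Ro.from_quat([q[1],q[2],q[3],q[0]]).as_matrix()
def goto(target,head=None):
    s=bot.state();R=toolR(s["tool_rot"]);h=np.degrees(np.arctan2(R[1,0],R[0,0]))%360
    print("t",round(s["time"],2),"pos",np.round(s["tool_pos"],4),"head",round(h,2),"zdown",np.round(R[:,2],3),"F",np.round(s["wrist_force"],2),"gap",round(s["finger_gap"],4))
    print("d_tool cm",np.round(R.T@(np.array(target)-s["tool_pos"])*100,2),"spin",None if head is None else round(h-head,2))
E
python3 -c "
from h import *
goto([.40,-.346,.26],187.5)"
```

```text
time: 1.55
tool_pos: [0.326, 0.212, 0.2616]
tool_rot: [0.0, -0.065, 0.998, 0.0]
wrist_force: [1.6, 0.3, 0.1]
finger_gap: 0.0853
t 1.55 pos [0.326  0.212  0.2616] head 187.51 zdown [ 0.001  0.001 -1.   ] F [1.55 0.35 0.07] gap 0.0853
d_tool cm [-4.000e-02 -5.629e+01  1.300e-01] spin 0.01
```

```bash
python3 -m crank '{"xyz":[[-0.3,-4.6,0],[-0.3,-4.7,0],[-0.3,-4.7,0],[-0.3,-4.7,0],[-0.3,-4.7,0],[-0.3,-4.7,0],[-0.3,-4.7,0],[-0.3,-4.7,0],[-0.3,-4.7,0],[-0.3,-4.7,0],[-0.3,-4.7,0],[-0.3,-4.7,0]],"spin":[0,0,0,0,0,0,0,0,0,0,0,0]}'
python3 -m crank '{"xyz":[[0,0,0],[0,0,0]],"spin":[0,0]}'
python3 -c "
from h import *
goto([.467,-.346,.26],187.5)
c=bot.read_camera('wrist');cv2.imwrite('pics/w1.png',c['img'][:,:,::-1])"
```

```text
time: 2.75
tool_pos: [0.4346, -0.342, 0.2613]
tool_rot: [0.0, -0.065, 0.998, 0.0]
wrist_force: [1.0, -0.5, -0.2]
finger_gap: 0.0854
time: 2.95
tool_pos: [0.4344, -0.3404, 0.2606]
tool_rot: [-0.0, -0.064, 0.998, 0.001]
wrist_force: [0.5, 0.9, -0.1]
finger_gap: 0.0855
t 2.95 pos [ 0.4344 -0.3404  0.2606] head 187.39 zdown [-0.001  0.002 -1.   ] F [ 0.46  0.94 -0.15] gap 0.0855
d_tool cm [-3.16 -0.97  0.05] spin -0.11
```

View pics/w1.png

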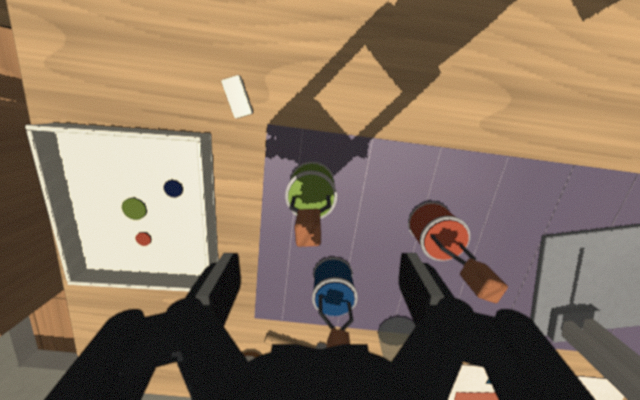

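```bash
python3 -c "
import cv2
t=cv2.imread('pics/w1.png');cv2.imwrite('pics/w1z.png',cv2.resize(t[155:260,265:355],None,fx=6,fy=6,interpolation=2)[:600])"
```

```text
(no output)
```

View pics/w1z.png

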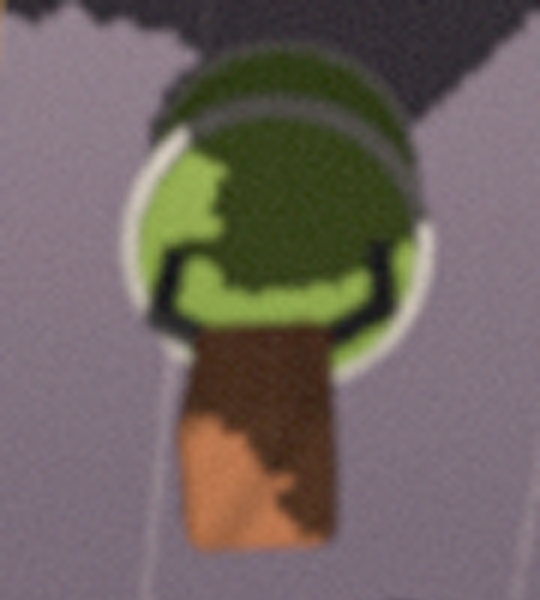

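```bash
python3 - <<'E'
from h import *
np.set_printoptions(precision=4,suppress=True)
c=bot.read_camera('wrist');K=c['mtx'];s=bot.state()
W=np.eye(4);W[:3,:3]=toolR(s['tool_rot']);W[:3,3]=s['tool_pos'];V=np.linalg.inv(W@c['T_tool_cam'])
f=lambda x,y,z:onz((x/6+264.6,y/6+154.6),K,V,z)
for nm,a,b,z in(("far edge",(195,549),(333,541),.173),("near bot edge",(197,332),(332,326),.131),("feet",(180,250),(383,243),.068),("elbow",(165,318),(385,302),.098)):
    p,q=f(*a,z),f(*b,z);d=q-p;print(nm,p,q,np.linalg.norm(d),np.degrees(np.arctan2(d[1],d[0])),"mid",(p+q)/2)
print("lid",f(278,238,.065))
E
```

```text
far edge [ 0.4803 -0.3535  0.173 ] [ 0.4761 -0.3323  0.173 ] 0.021544543289488044 101.24214355080909 mid [ 0.4782 -0.3429  0.173 ]
near bot edge [ 0.4612 -0.3583  0.131 ] [ 0.457  -0.3349  0.131 ] 0.02374270098429264 100.25216510905823 mid [ 0.4591 -0.3466  0.131 ]
feet [ 0.4686 -0.3658  0.068 ] [ 0.4614 -0.3232  0.068 ] 0.043143037000189635 99.60748088265288 mid [ 0.465  -0.3445  0.068 ]
elbow [ 0.4724 -0.3658  0.098 ] [ 0.4635 -0.3235  0.098 ] 0.04327548656242162 101.96733368196412 mid [ 0.468  -0.3447  0.098 ]
lid [ 0.4642 -0.3454  0.065 ]
```

```bash
python3 -m crank '{"xyz":[[0,0,0],[-1.6,-0.25,0],[-1.6,-0.25,0],[0,0,0],[0,0,0]],"spin":[-3,0,0,0,0]}'; python3 -c "
from h import *
goto([.467,-.345,.135],190.5)"
```

```text
time: 3.55
tool_pos: [0.4677, -0.3385, 0.261]
tool_rot: [-0.0, -0.092, 0.996, 0.0]
wrist_force: [-0.5, 0.6, 0.1]
finger_gap: 0.0853
t 3.55 pos [ 0.4677 -0.3385  0.261 ] head 190.55 zdown [-0.001  0.    -1.   ] F [-0.46  0.55  0.09] gap 0.0853
d_tool cm [ 0.18 -0.63 12.6 ] spin 0.05
```

```bash
python3 -m crank '{"xyz":[[0.15,-0.6,0],[0,0,2],[0,0,2],[0,0,2],[0,0,2],[0,0,2],[0,0,1.5],[0,0,1],[0,0,0],[0,0,0]],"spin":[0,0,0,0,0,0,0,0,0,0]}'; python3 -c "
from h import *
goto([.467,-.345,.135],190.5)
c=bot.read_camera('wrist');cv2.imwrite('pics/w2.png',c['img'][:,:,::-1])"
```

```text
time: 4.55
tool_pos: [0.4668, -0.3457, 0.1368]
tool_rot: [0.0, -0.091, 0.996, -0.0]
wrist_force: [-0.1, -0.1, 0.1]
finger_gap: 0.0861
t 4.55 pos [ 0.4668 -0.3457  0.1368] head 190.46 zdown [ 0.001 -0.    -1.   ] F [-0.09 -0.07  0.12] gap 0.0861
d_tool cm [-0.03  0.07  0.18] spin -0.04
```

View pics/w2.png

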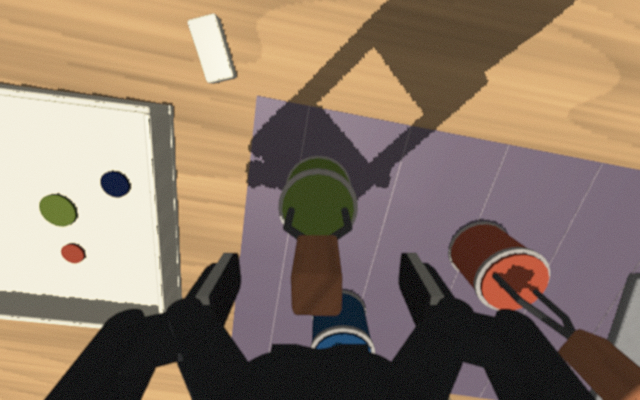

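The grip stands between the open pads and lines up with them (about (317,275)). Closing now.

```bash
python3 -m crank '{"xyz":[[0,0,0],[0,0,0],[0,0,0],[0,0,0],[0,0,0],[0,0,0],[0,0,0],[0,0,0]],"spin":[0,0,0,0,0,0,0,0]}' 1.5;python3 -m crank '{"xyz":[[0,0,-0.2],[0,0,-0.5],[0,0,-1],[0,0,-1],[0,0,-1],[0,0,-1],[0,0,0],[0,0,0]],"spin":[0,0,0,0,0,0,0,0]}' ; python3 -c "
from h import *
goto([.467,-.345,.135],194.5)
c=bot.read_camera('wrist');cv2.imwrite('pics/w3.png',c['img'][:,:,::-1])"
```

```text
time: 5.4
tool_pos: [0.4669, -0.3456, 0.1365]
tool_rot: [0.0, -0.091, 0.996, -0.0]
wrist_force: [-0.4, -2.3, 1.8]
finger_gap: 0.0235
time: 6.2
tool_pos: [0.4667, -0.3452, 0.1836]
tool_rot: [0.0, -0.091, 0.996, -0.0]
wrist_force: [0.8, 0.6, -2.6]
finger_gap: 0.0232
t 6.2 pos [ 0.4667 -0.3452  0.1836] head 190.49 zdown [ 0. -0. -1.] F [ 0.8   0.6  -2.61] gap 0.0232
d_tool cm [-0.04  0.02  4.86] spin -4.01
```

View pics/w3.png

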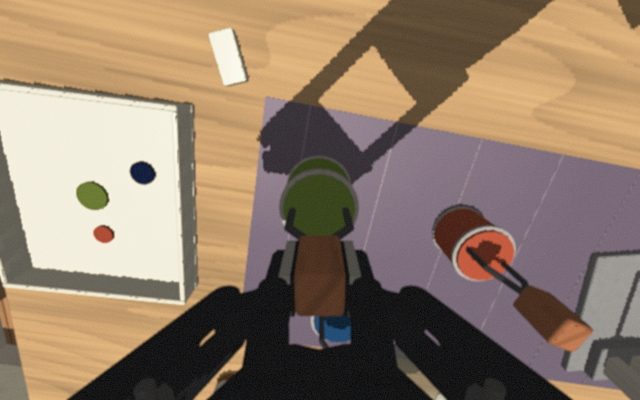

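```bash
python3 -m crank '{"xyz":[[0,0,-1],[0,0,-2],[0,0,-2],[1,0,-2],[2,0,-2],[2,0,-1.3],[2,0,-0.8],[2,0,0],[1,0,0],[0,0,0],[0,0,0],[0,0,0]],"spin":[-2,-2,0,0,0,0,0,0,0,0,0,0]}'; python3 -c "
from h import *
goto([.4736,.081,.295],194.5)"
```

```text
time: 7.45
tool_pos: [0.3818, -0.3573, 0.2937]
tool_rot: [-0.007, -0.114, 0.993, -0.006]
wrist_force: [-0.7, -0.1, -2.3]
finger_gap: 0.0232
t 7.45 pos [ 0.3818 -0.3573  0.2937] head 193.03 zdown [-0.013 -0.014 -1.   ] F [-0.72 -0.13 -2.34] gap 0.0232
d_tool cm [-18.82  40.62  -0.86] spin -1.47
```

```bash
python3 -m crank '{"xyz":[[-0.8,2,0],[-0.8,3.4,0],[-0.8,3.4,0],[-0.8,3.4,0],[-0.8,3.4,0],[-0.8,3.4,0],[-1,3.4,0],[-1,3.4,0],[-1,3.4,0],[-1,3.4,0],[-1,3.4,0],[-1,2.5,0]],"spin":[0,0,0,0,0,0,0,0,0,0,0,0]}';python3 -m crank '{"xyz":[[0,1,0],[0,0,0],[0,0,0],[0,0,0]],"spin":[0,0,0,0]}'; python3 -c "
from h import *
goto([.4736,.081,.2935],194.5)"
```

```text
time: 8.65
tool_pos: [0.3999, 0.0443, 0.2882]
tool_rot: [-0.007, -0.114, 0.993, -0.006]
wrist_force: [-0.5, 0.9, -3.1]
finger_gap: 0.0238
time: 9.05
tool_pos: [0.3976, 0.0508, 0.2881]
tool_rot: [-0.007, -0.113, 0.994, -0.007]
wrist_force: [-0.1, 0.1, -2.7]
finger_gap: 0.0239
t 9.05 pos [0.3976 0.0508 0.2881] head 192.94 zdown [-0.013 -0.015 -1.   ] F [-0.07  0.06 -2.69] gap 0.0239
d_tool cm [-8.07  1.23 -0.68] spin -1.56
```

```bash
python3 -m crank '{"xyz":[[0,0.6,0],[0,0.6,-0.5],[-1,0,0],[-1,0,0],[-1,0,0],[0,0,0],[0,0,0],[0,0,0]],"spin":[-1.5,0,0,0,0,0,0,0]}'; python3 -c "
from h import *
goto([.4736,.081,.2915],194.5)
for n in ('wrist','top','scene'):
  c=bot.read_camera(n);cv2.imwrite('pics/p_%s.png'%n,c['img'][:,:,::-1])
t=cv2.imread('pics/p_top.png')[140:280,200:350];s=cv2.imread('pics/p_scene.png')[100:250,250:400]
cv2.imwrite('pics/p_ts.png',cv2.resize(cv2.hconcat([t[:140],s[:140]]),None,fx=2.6,fy=2.6,interpolation=2))"
```

```text
time: 9.85
tool_pos: [0.4236, 0.0709, 0.2923]
tool_rot: [-0.008, -0.126, 0.992, -0.006]
wrist_force: [-0.0, 0.1, -2.6]
finger_gap: 0.0229
t 9.85 pos [0.4236 0.0709 0.2923] head 194.51 zdown [-0.014 -0.015 -1.   ] F [-0.03  0.09 -2.58] gap 0.0229
d_tool cm [-5.09 -0.27 -0.01] spin 0.01
```

View pics/p_wrist.png

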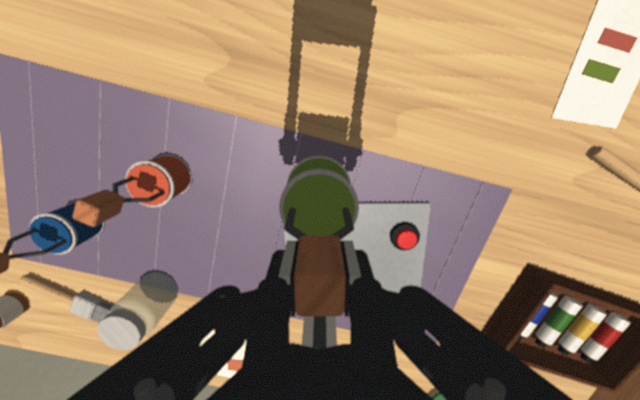

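View pics/p_ts.png

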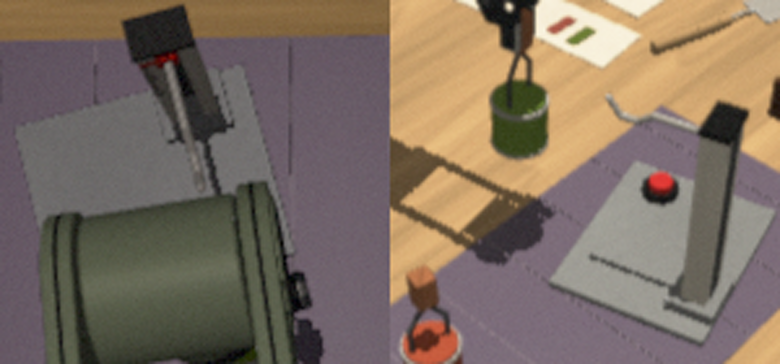

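```bash
python3 -m crank '{"xyz":[[-1,-0.2,0],[-1,0,0],[-1,0,0],[-1,0,0],[-1,0,0],[0,0,0],[0,0,0],[0,0,0]],"spin":[0,0,0,0,0,0,0,0]}'; python3 -c "
from h import *
goto([.551,.101,.2915],194.5)
for n in ('wrist','top','scene'):
  c=bot.read_camera(n);cv2.imwrite('pics/q_%s.png'%n,c['img'][:,:,::-1])
t=cv2.imread('pics/q_wrist.png')[200:350,240:390];s=cv2.imread('pics/q_scene.png')[80:230,250:400]
cv2.imwrite('pics/q_ts.png',cv2.resize(cv2.hconcat([t,s]),None,fx=2.6,fy=2.6,interpolation=2))"
```

```text
time: 10.8
tool_pos: [0.4724, 0.0815, 0.2916]
tool_rot: [-0.008, -0.126, 0.992, -0.006]
wrist_force: [-0.7, 0.0, -3.2]
finger_gap: 0.0235
t 10.8 pos [0.4724 0.0815 0.2916] head 194.5 zdown [-0.014 -0.014 -1.   ] F [-0.72  0.04 -3.15] gap 0.0235
d_tool cm [-8.1  -0.08 -0.12] spin 0.0
```

View pics/q_ts.png

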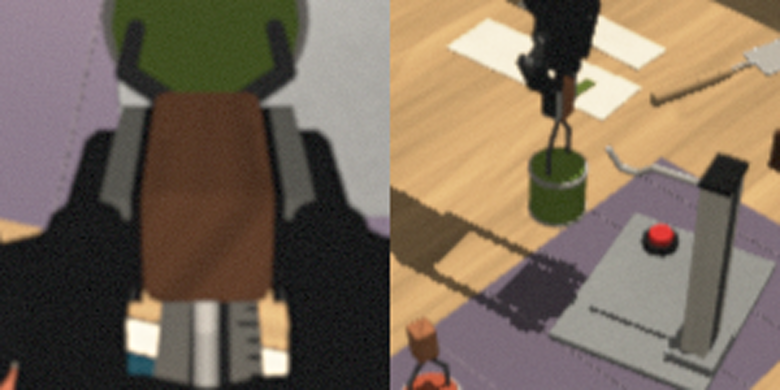

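```bash
python3 - <<'E'
from h import *
_,K,V=cam("scene")
p=lambda x:pix(x,K,V)
t=np.array([.4724,.0815,.2916])
f=lambda q:((q[0]-250+.3)*2.6+390,(q[1]-80+.3)*2.6)
print("peak",f(p(t-[0,0,.0085])),"lid",f(p(t-[-.001,-.001,.0715])),"bottom",f(p(t-[-.002,-.002,.1365])),"tip top",f(p([.5298,.0956,.263])),"seat",f(p([.551,.101,.245])))
E
```

```text
peak (np.float64(560.3697251272818), np.float64(116.28745699953112)) lid (np.float64(561.784751208721), np.float64(162.7358547150566)) bottom (np.float64(563.095522676653), np.float64(207.06160856099808)) tip top (np.float64(609.699200523106), np.float64(148.99480579797532)) seat (np.float64(627.6859316587706), np.float64(168.83503333688728))
```

```bash
python3 -m crank '{"xyz":[[-0.7,0,0],[-0.7,0,0],[-0.7,0,0],[-0.7,0,0],[-0.7,0,0],[-0.7,0,0],[0,0,0]],"spin":[0,0,0,0,0,0,0]}'; python3 -m crank '{"xyz":[[-0.7,0,0],[-0.7,0,0],[-0.7,-0.1,0],[-0.7,0,0],[-0.7,0,0],[-0.5,0,0],[0,0,0],[0,0,0]],"spin":[0,0,0,0,0,0,0,0]}'; python3 -c "
from h import *
goto([.551,.101,.2915],194.5)
for n in ('wrist','top','scene'):
  c=bot.read_camera(n);cv2.imwrite('pics/r_%s.png'%n,c['img'][:,:,::-1])
t=cv2.imread('pics/r_wrist.png')[200:350,240:390];s=cv2.imread('pics/r_scene.png')[80:230,270:420]
cv2.imwrite('pics/r_ts.png',cv2.resize(cv2.hconcat([t,s]),None,fx=2.6,fy=2.6,interpolation=2))"
```

```text
time: 11.7
tool_pos: [0.5144, 0.0923, 0.2907]
tool_rot: [-0.007, -0.126, 0.992, -0.006]
wrist_force: [0.3, 0.1, -2.7]
finger_gap: 0.0232
time: 12.5
tool_pos: [0.5523, 0.1011, 0.2902]
tool_rot: [-0.008, -0.126, 0.992, -0.006]
wrist_force: [-0.2, -0.6, -2.0]
finger_gap: 0.0234
t 12.5 pos [0.5523 0.1011 0.2902] head 194.51 zdown [-0.014 -0.014 -1.   ] F [-0.23 -0.6  -2.05] gap 0.0234
d_tool cm [ 0.13  0.02 -0.13] spin 0.01
```

View pics/r_ts.png

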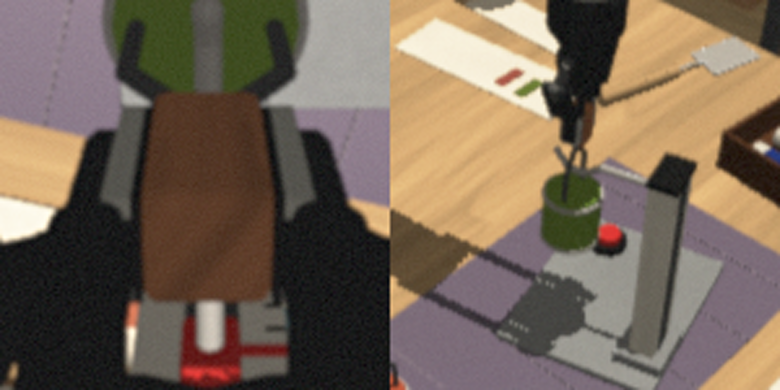

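```bash
python3 -m crank '{"xyz":[[0,0,0.3],[0,0,0.4],[0,0,0.4],[0,0,0.4],[0,0,0.3],[0,0,0.1],[0,0,0.1],[0,0,0],[0,0,0],[0,0,0]],"spin":[0,0,0,0,0,0,0,0,0,0]}'; python3 -m crank '{"xyz":[[0,0,0.1],[0,0,0.1],[0,0,0.1],[0,0,0.1],[0,0,0.1],[0,0,0.1],[0,0,0.1],[0,0,0.1],[0,0,0.1],[0,0,0.1],[0,0,0],[0,0,0]],"spin":[0,0,0,0,0,0,0,0,0,0,0,0]}'
```

```text
time: 13.65
tool_pos: [0.5522, 0.1009, 0.2705]
tool_rot: [-0.007, -0.126, 0.992, -0.006]
wrist_force: [0.2, 0.1, -2.8]
finger_gap: 0.0229
time: 14.85
tool_pos: [0.552, 0.1008, 0.2604]
tool_rot: [-0.007, -0.126, 0.992, -0.006]
wrist_force: [-0.3, 0.7, -1.7]
finger_gap: 0.0232
```

```bash
python3 -m crank '{"xyz":[[0,0,0.1],[0,0,0.15],[0,0,0.15],[0,0,0.15],[0,0,0.15],[0,0,0.15],[0,0,0.15],[0,0,0.1],[0,0,0.1],[0,0,0],[0,0,0],[0,0,0]],"spin":[0,0,0,0,0,0,0,0,0,0,0,0]}'; cat > fz.py <<'E'
from h import *
F=[]
for i in range(16):
    bot.read_camera("wrist");F.append(bot.state()["wrist_force"])
print("mean F",np.mean(F,0).round(2),"se",(np.std(F,0)/4).round(2));goto([0,0,0])
E
python3 fz.py
```

```text
time: 16.05
tool_pos: [0.5519, 0.1006, 0.2485]
tool_rot: [-0.007, -0.126, 0.992, -0.006]
wrist_force: [0.7, 0.9, 0.0]
finger_gap: 0.0236
mean F [ 0.59  1.6  -0.84] se [0.14 0.13 0.18]
t 16.85 pos [0.5519 0.1006 0.2484] head 194.51 zdown [-0.013 -0.014 -1.   ] F [0.53 1.06 0.32] gap 0.0234
d_tool cm [55.54  4.36 25.7 ] spin None
```

Weight is passing to the hook. A side force of about 1.5 N along stand +y says the bar is riding on one slant of the bail, so I'll move the tin over that way.

```bash
python3 -m crank '{"xyz":[[0,0.05,0],[-0.05,0.05,0],[0,0.05,0],[-0.05,0.05,0],[0,0,0],[0,0,0]],"spin":[0,0,0,0,0,0]}'; python3 fz.py
```

```text
time: 17.45
tool_pos: [0.5519, 0.1018, 0.2481]
tool_rot: [-0.008, -0.126, 0.992, -0.007]
wrist_force: [-2.2, -4.3, -0.4]
finger_gap: 0.023
mean F [-1.55 -5.13 -1.03] se [0.1  0.18 0.15]
t 18.25 pos [0.5521 0.1019 0.2482] head 194.5 zdown [-0.014 -0.016 -1.   ] F [-1.14 -4.54 -0.77] gap 0.0233
d_tool cm [55.56  4.27 25.75] spin None
```

```bash
python3 -m crank '{"xyz":[[0.03,-0.05,0],[0.02,-0.05,0],[0.02,-0.05,0],[0,0,0],[0,0,0],[0,0,0]],"spin":[0,0,0,0,0,0]}'; python3 fz.py
```

```text
time: 18.85
tool_pos: [0.5521, 0.1015, 0.2484]
tool_rot: [-0.007, -0.126, 0.992, -0.006]
wrist_force: [-0.9, -1.0, -0.9]
finger_gap: 0.0234
mean F [-0.6  0.6 -0.9] se [0.12 0.24 0.08]
t 19.65 pos [0.5521 0.1013 0.2484] head 194.51 zdown [-0.013 -0.014 -1.   ] F [ 0.17  1.5  -1.28] gap 0.023
d_tool cm [55.58  4.28 25.69] spin None
```

```bash
python3 -m crank '{"xyz":[[0,0,0.05],[0,0,0.1],[0,0,0.1],[0,0,0.1],[0,0,0.1],[0,0,0.1],[0,0,0.1],[0,0,0.05],[0,0,0],[0,0,0]],"spin":[0,0,0,0,0,0,0,0,0,0]}'; python3 fz.py
```

```text
time: 20.65
tool_pos: [0.5521, 0.1012, 0.2415]
tool_rot: [-0.007, -0.126, 0.992, -0.006]
wrist_force: [1.0, 3.4, -1.2]
finger_gap: 0.0231
mean F [ 0.79  4.17 -0.19] se [0.13 0.12 0.13]
t 21.45 pos [0.552  0.1011 0.2414] head 194.51 zdown [-0.013 -0.014 -1.   ] F [ 1.49  4.94 -0.72] gap 0.0234
d_tool cm [55.58  4.3  25.  ] spin None
```

```bash
python3 -m crank '{"xyz":[[0,0.05,0],[-0.03,0.05,0],[0,0.02,0.05],[0,0,0],[0,0,0],[0,0,0]],"spin":[0,0,0,0,0,0]}'; python3 fz.py
```

```text
time: 22.05
tool_pos: [0.552, 0.1015, 0.2409]
tool_rot: [-0.008, -0.126, 0.992, -0.007]
wrist_force: [2.4, -1.9, 0.0]
finger_gap: 0.0231
mean F [ 1.85 -3.79 -0.01] se [0.13 0.28 0.1 ]
t 22.85 pos [0.5519 0.1017 0.2408] head 194.51 zdown [-0.013 -0.015 -1.   ] F [ 2.84 -4.82 -0.02] gap 0.0233
d_tool cm [55.57  4.28 24.97] spin None
```

```bash
python3 -m crank '{"xyz":[[0,-0.03,0],[0,-0.03,0],[0,0,0],[0,0,0],[0,0,0],[0,0,0]],"spin":[0,0,0,0,0,0]}'; python3 fz.py; python3 -c "
from h import *
for n in ('wrist','scene'):
  c=bot.read_camera(n);cv2.imwrite('pics/u_%s.png'%n,c['img'][:,:,::-1])
t=cv2.imread('pics/u_wrist.png')[200:350,240:390];s=cv2.imread('pics/u_scene.png')[80:230,270:420]
cv2.imwrite('pics/u_ts.png',cv2.resize(cv2.hconcat([t,s]),None,fx=2.6,fy=2.6,interpolation=2))"
```

```text
time: 23.45
tool_pos: [0.5519, 0.1016, 0.2408]
tool_rot: [-0.008, -0.126, 0.992, -0.006]
wrist_force: [1.2, -4.0, 0.2]
finger_gap: 0.0233
mean F [ 1.3  -4.31 -0.14] se [0.12 0.11 0.11]
t 24.25 pos [0.552  0.1016 0.2408] head 194.51 zdown [-0.013 -0.014 -1.   ] F [ 1.12 -4.41 -0.23] gap 0.0236
d_tool cm [55.58  4.25 24.97] spin None
```

View pics/u_ts.png

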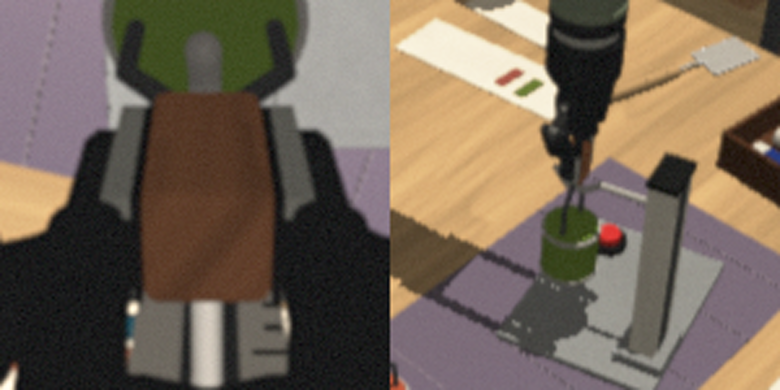

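```bash
python3 -m crank '{"xyz":[[0,-0.03,0],[0,0,0],[0,0,0],[0,0,0],[0,0,0]],"spin":[0,0,0,0,0]}'; python3 fz.py
```

```text
time: 24.85
tool_pos: [0.552, 0.1016, 0.2409]
tool_rot: [-0.008, -0.126, 0.992, -0.006]
wrist_force: [0.4, -2.5, 0.4]
finger_gap: 0.0233
mean F [ 0.13 -1.89 -0.28] se [0.15 0.16 0.09]
t 25.65 pos [0.552  0.1015 0.2409] head 194.5 zdown [-0.013 -0.014 -1.   ] F [-0.52 -1.51  0.17] gap 0.0229
d_tool cm [55.58  4.26 24.97] spin None
```

```bash
python3 -m crank '{"xyz":[[0,0,0.05],[0,0,0.05],[0,-0.01,0.05],[0,0,0],[0,0,0],[0,0,0]],"spin":[0,0,0,0,0,0]}'; python3 fz.py
```

```text
time: 26.25
tool_pos: [0.5521, 0.1014, 0.2394]
tool_rot: [-0.008, -0.126, 0.992, -0.006]
wrist_force: [-0.3, -0.7, -1.3]
finger_gap: 0.0232
mean F [-0.78  0.29  0.17] se [0.14 0.15 0.12]
t 27.05 pos [0.5521 0.1014 0.2393] head 194.51 zdown [-0.013 -0.014 -1.   ] F [-0.27  0.94 -0.97] gap 0.0234
d_tool cm [55.58  4.27 24.81] spin None
```

All three force components are now near zero, so the hook carries the tin. Letting go.

```bash
python3 -m crank '{"xyz":[[0,0,0],[0,0,0],[0,0,0],[0,0,0],[0,0,0],[0,0,0],[0,0,0],[0,0,0]],"spin":[0,0,0,0,0,0,0,0]}' 8.5; python3 -c "
from h import *
goto([.552,.1015,.30])
for n in ('wrist','scene'):
  c=bot.read_camera(n);cv2.imwrite('pics/v_%s.png'%n,c['img'][:,:,::-1])
t=cv2.imread('pics/v_wrist.png')[160:360,220:420];s=cv2.imread('pics/v_scene.png')[80:280,270:470]
cv2.imwrite('pics/v_ts.png',cv2.resize(cv2.hconcat([t,s]),None,fx=2,fy=2,interpolation=2))"
```

```text
time: 27.85
tool_pos: [0.5521, 0.1012, 0.2394]
tool_rot: [-0.007, -0.126, 0.992, -0.006]
wrist_force: [0.1, -0.0, -0.4]
finger_gap: 0.085
t 27.85 pos [0.5521 0.1012 0.2394] head 194.51 zdown [-0.013 -0.014 -1.   ] F [ 0.09 -0.03 -0.41] gap 0.085
d_tool cm [ 0.11 -0.03 -6.06] spin None
```

View pics/v_ts.png

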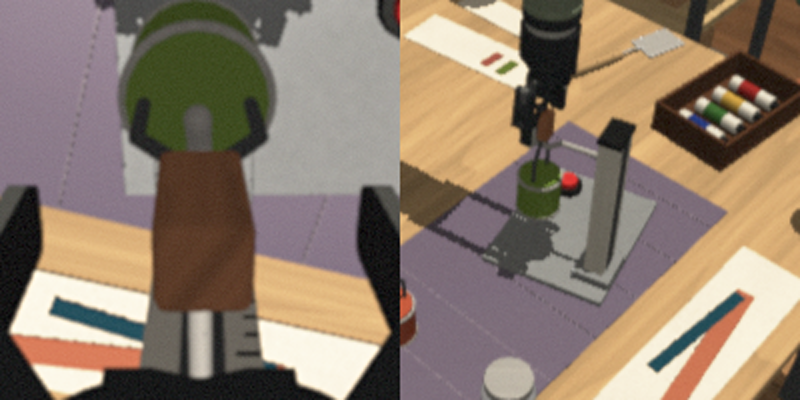

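```bash
python3 -m crank '{"xyz":[[0,0,-0.3],[0,0,-0.6],[0,0,-1],[0,0,-1],[0,0,-1],[0,0,-1],[0,0,-1],[0,0,-1],[0,0,-1],[0,0,-1],[0,0,0]],"spin":[0,0,0,0,0,0,0,0,0,0,0]}'; python3 -c "
from h import *
goto([.5047,.2374,.32],194.5)"
```

```text
time: 29.05
tool_pos: [0.554, 0.1026, 0.3301]
tool_rot: [-0.006, -0.126, 0.992, -0.006]
wrist_force: [0.6, 0.2, 0.4]
finger_gap: 0.0851
t 29.05 pos [0.554  0.1026 0.3301] head 194.51 zdown [-0.01  -0.014 -1.   ] F [0.59 0.18 0.37] gap 0.0851
d_tool cm [ 1.38 14.29  0.88] spin 0.01
```

```bash
python3 -m crank '{"xyz":[[0,1.5,0],[0.2,2.5,0],[0.2,2.5,0],[0.3,2.5,0],[0.3,2.5,0],[0.4,2.8,0],[0,0,0],[0,0,0],[0,0,0],[0,0,0]],"spin":[0,0,0,0,0,0,0,0,0,0]}' 0; python3 -c "
from h import *
goto([.5047,.2374,.06],194.5)
for n in ('wrist','scene'):
  c=bot.read_camera(n);cv2.imwrite('pics/x_%s.png'%n,c['img'][:,:,::-1])
t=cv2.imread('pics/x_wrist.png')[100:400,120:520];s=cv2.imread('pics/x_scene.png')[0:300,170:570]
cv2.imwrite('pics/x_ts.png',cv2.hconcat([t,s]))
"
```

```text
time: 30.05
tool_pos: [0.5041, 0.2368, 0.3269]
tool_rot: [-0.008, -0.126, 0.992, -0.006]
wrist_force: [-0.4, -0.6, 0.3]
finger_gap: 0.0003
t 30.05 pos [0.5041 0.2368 0.3269] head 194.45 zdown [-0.014 -0.015 -1.   ] F [-0.43 -0.63  0.34] gap 0.0003
d_tool cm [-0.52  0.33 26.68] spin -0.05
```

View pics/x_ts.png

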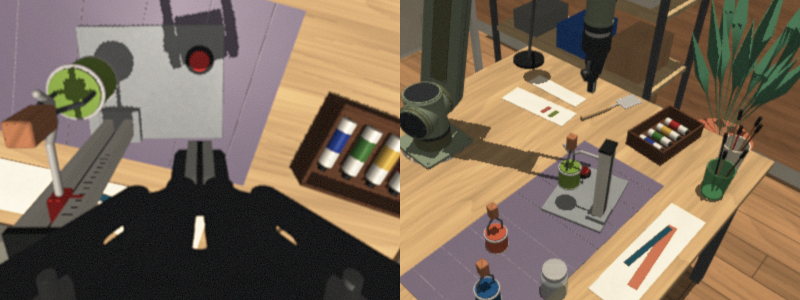

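```bash
python3 - <<'E'
from h import *
np.set_printoptions(precision=4,suppress=True)
s=bot.state();c=bot.read_camera('wrist');K=c['mtx']
W=np.eye(4);W[:3,:3]=toolR(s['tool_rot']);W[:3,3]=s['tool_pos'];V=np.linalg.inv(W@c['T_tool_cam'])
for b in blobs(c['img'],(0,150,60),(6,255,255),30): print(b[0],b[1][4],onz(b[0],K,V,.0286))
goto([.5057,.2336,.06],194.5)
E
```

```text
[45.2694 93.2716] 902 [ 0.5109 -0.1904  0.0286]
[83.9707 94.7341] 410 [ 0.4984 -0.1335  0.0286]
[318.9143 160.6254] 315 [0.5062 0.2336 0.0286]
[531.271  266.8022] 369 [0.5968 0.6523 0.0286]
[178.4119 302.7182] 369 [0.8407 0.0413 0.0286]
t 30.2 pos [0.5041 0.2368 0.3271] head 194.44 zdown [-0.013 -0.014 -1.   ] F [-0.97 -0.21  0.31] gap -0.0005
d_tool cm [-0.51 -0.07 26.7 ] spin -0.06
```

```bash
python3 -m crank '{"xyz":[[-0.2,0,1],[-0.3,-0.1,2],[0,0,2.5],[0,0,2.5],[0,0,2.5],[0,0,2.5],[0,0,2.5],[0,0,2.5],[0,0,2.5],[0,0,2],[0,0,1.5],[0,0,1]],"spin":[0,0,0,0,0,0,0,0,0,0,0,0]}'; python3 -m crank '{"xyz":[[0,0,0.5],[0,0,0],[0,0,0],[0,0,0],[0,0,0]],"spin":[0,0,0,0,0]}'; python3 -c "
from h import *
goto([.506,.2336,.0286],194.5)
for n in ('wrist','scene'):
  c=bot.read_camera(n);cv2.imwrite('pics/y_%s.png'%n,c['img'][:,:,::-1])
t=cv2.imread('pics/y_wrist.png')[100:400,120:520];s=cv2.imread('pics/y_scene.png')[80:230,270:470]
cv2.imwrite('pics/y_ts.png',cv2.hconcat([t,cv2.resize(s,(400,300))]))
"
```

```text
time: 31.4
tool_pos: [0.5049, 0.2335, 0.0752]
tool_rot: [-0.009, -0.126, 0.992, -0.007]
wrist_force: [0.4, -0.2, 0.8]
finger_gap: 0.0
time: 31.9
tool_pos: [0.506, 0.2342, 0.0728]
tool_rot: [-0.007, -0.126, 0.992, -0.006]
wrist_force: [-0.2, -0.1, -0.4]
finger_gap: 0.0003
t 31.9 pos [0.506  0.2342 0.0728] head 194.51 zdown [-0.012 -0.014 -1.   ] F [-0.22 -0.09 -0.41] gap 0.0003
d_tool cm [-0.05 -0.02  4.42] spin 0.01
```

View pics/y_ts.png

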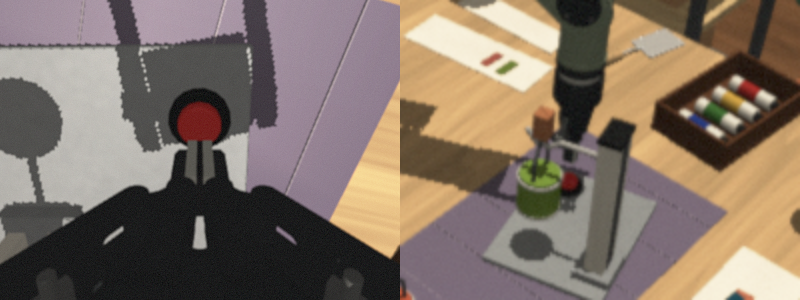

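```bash
python3 -m crank '{"xyz":[[0,0,1],[0,0,1],[0,0,0.5],[0,0,0.3],[0,0,0],[0,0,0],[0,0,0],[0,0,0],[0,0,0],[0,0,0],[0,0,0],[0,0,0]],"spin":[0,0,0,0,0,0,0,0,0,0,0,0]}'; cat > still.py <<'E'
from h import *
C=[]
for i in range(16):
    im,K,V=cam("scene")
    sub=im[140:200,325:360]
    h=cv2.cvtColor(sub,cv2.COLOR_RGB2HSV);m=cv2.inRange(h,(30,100,20),(55,255,255))
    ys,xs=np.nonzero(m);w=h[...,2][m>0].astype(float);C.append((xs.mean(),ys.mean(),len(xs)))
C=np.array(C);print("green centroid mean",C.mean(0).round(2),"std",C.std(0).round(3),"ptp",np.ptp(C,0).round(2));goto([.506,.2336,.0286],194.5)
E
python3 still.py
```

```text
time: 33.2
tool_pos: [0.5052, 0.2337, 0.0441]
tool_rot: [-0.007, -0.126, 0.992, -0.006]
wrist_force: [-0.1, -0.2, -0.1]
finger_gap: -0.0001
green centroid mean [ 14.22  34.06 440.81] std [0.028 0.046 2.214] ptp [0.11 0.19 7.  ]
t 34.0 pos [0.5052 0.2337 0.0441] head 194.51 zdown [-0.013 -0.014 -1.   ] F [0.61 0.32 0.44] gap 0.0
d_tool cm [-0.1  -0.01  1.55] spin 0.01
```

The tin is still (centroid scatter 0.05 px over 0.8 s). Next, the press, slowly.

```bash
python3 -m crank '{"xyz":[[-0.1,0,0.4],[0,0,0.4],[0,0,0.4],[0,0,0.1],[0,0,0.1],[0,0,0.1],[0,0,0.1],[0,0,0],[0,0,0]],"spin":[0,0,0,0,0,0,0,0,0]}';  python3 -m crank '{"xyz":[[0,0,0.1],[0,0,0.1],[0,0,0],[0,0,0]],"spin":[0,0,0,0]}'
```

```text
time: 34.9
tool_pos: [0.5062, 0.2338, 0.0283]
tool_rot: [-0.007, -0.126, 0.992, -0.006]
wrist_force: [-0.6, -0.0, 4.6]
finger_gap: 0.0001
time: 35.3
tool_pos: [0.5062, 0.2338, 0.0279]
tool_rot: [-0.007, -0.126, 0.992, -0.006]
wrist_force: [-3.7, -1.1, 15.2]
finger_gap: -0.0
```

The force rose past the 5 N full-travel value to 15 N, still under the 30 N limit, so the button bottomed out. Releasing it and backing off.

```bash
python3 -m crank '{"xyz":[[0,0,-0.2],[0,0,-0.3],[0,0,-0.5],[0,0,-1],[0,0,-2],[0,0,-2],[0,0,-2],[0,0,-2],[0,0,-2],[0,0,-2],[0,0,-2],[0,0,-2]],"spin":[0,0,0,0,0,0,0,0,0,0,0,0]}';  python3 -m crank '{"xyz":[[0,0,-2],[0,0,-2],[0,0,-2],[0,1,-2],[0,1,-1],[0,0,0],[0,0,0]],"spin":[0,0,0,0,0,0,0]}'; python3 still.py;python3 -c "
from h import *
for n in ('wrist','scene','top'):
  c=bot.read_camera(n);cv2.imwrite('pics/e_%s.png'%n,c['img'][:,:,::-1])
t=cv2.imread('pics/e_wrist.png')[100:400,120:520];s=cv2.imread('pics/e_scene.png')[130:330,160:425]
cv2.imwrite('pics/e_ts.png',cv2.hconcat([t,cv2.resize(s,(397,300))]))
"
```

```text
time: 36.5
tool_pos: [0.5079, 0.236, 0.2069]
tool_rot: [-0.008, -0.126, 0.992, -0.006]
wrist_force: [0.2, -0.3, -0.6]
finger_gap: -0.0001
time: 37.2
tool_pos: [0.504, 0.2568, 0.2949]
tool_rot: [-0.008, -0.127, 0.992, -0.007]
wrist_force: [0.2, -0.8, -0.2]
finger_gap: 0.0001
green centroid mean [ 14.23  33.88 445.44] std [0.023 0.03  1.836] ptp [0.09 0.11 6.  ]
t 38.0 pos [0.5046 0.2568 0.2958] head 194.5 zdown [-0.013 -0.014 -1.   ] F [-0.2   0.   -0.01] gap 0.0002
d_tool cm [ 0.   -2.   26.75] spin 0.0
```

View pics/e_ts.png

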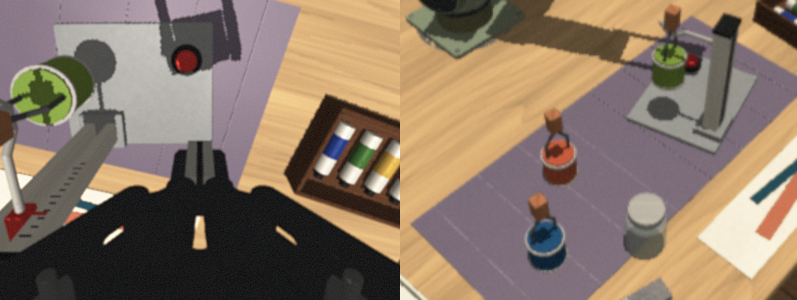

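The tin hangs upright and still, the button is up, the arm is clear and the bystanders stand where they were. Handing in.

```bash
python3 -c "
from rig import bot
print(bot.sign_off())"
```

```text
the job is handed in; nothing more can be done
None
```

I hung the green tin on the spring balance, let go once the hook carried it all, pressed the record button and handed the job in at about 38 s. The sign-off gives no verdict, so what follows rests on my own checks.

**Handover:** I gripped the tin by its wooden grip, passed the bail over the hook and lowered it in steps of 0.5–1.5 mm. I centred it sideways as it went down, because side forces reached about 5 N when the bar rode on one slant of the bail. I opened the fingers when the averaged vertical force on the wrist was about zero (0.17 ± 0.12 N).

**Weight:** the wrist held about 2.65 N (roughly 0.27 kg) while carrying the tin, so the hook should dip by about 24 mm. I did not read the dip off the scale.

**Button:** I pressed it after the tin's image had stayed still to within 0.2 px for 0.8 s. Its top stood a few millimetres higher than I had measured, so it bottomed out at about 15 N instead of a lighter press, still below the 30 N limit.

**Last checks:**
- **Tin:** it hangs upright and still, with image movement of 0.11 px or less over 0.8 s.
- **Robot and button:** the button looks up again. The arm is clear, with the wrist force near zero.
- **Other tins and jar:** they look unmoved in the picture. I did not re-measure their positions.

**Not checked:**
- **Hook speed:** I could not measure it directly; I kept it low by moving slowly.
- **Tool tilt:** the last joint reached its limit during transport and left the tool tilted by about 1°. I left that uncorrected.

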